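# Unpack the flavouring bottles into the bench rack in order of use

## Task

Unpack the flavourings for baking: lift the grey hold-down plate straight up off the carrier's two pins, keeping it level, and lay it flat, lengthwise and centred, on the small wooden board. Then stand the four bottles upright in the white bench rack, one to a pocket, in the order they will be used: the white-capped vanilla nearest the mixing bowl, then yellow, then red, and green farthest from the bowl. Do not knock a bottle over or shift the mixing bowl or the white jug.

Things in the scene. Friction and masses are not known exactly. Their poses are not given: they have to be found in the camera images.
- hold_down_plate: Grey metal plate 54x284x6 mm (x,y,z), 220 g, origin at centre of underside, y lengthwise. Black upright grip at its middle: 14 mm in x, 26 mm in y, top 57 mm above the origin; pinch across x. It rests on shoulders of the carrier's 2 pins, which pass 12 mm holes at y=+-130 mm; bottle caps stand in four 34 mm holes. Raised 30 mm it is free of pins and caps. It keeps the bottles in until removed.
- carrier: Wooden block 62x288x22 mm (x,y,z), fixed, origin at centre of underside, y along the row. Four round wells 44 mm wide (floor 10 mm above the origin) at y=+90,+30,-30,-90 mm hold the bottles. At y=+-130 mm stand steel pins 8 mm in diameter (tips at height 104 mm) with 18 mm shoulders on which the plate lies, its underside at height 78 mm.
- board: Small light wooden board 120 x 320 x 15 mm (x, y, z), fixed to the table, origin at the centre of its underside, y along its length, top 15 mm above the origin. The hold-down plate is laid on it, its length along the board's.
- bench_rack: White open rack 64x244x28 mm (x,y,z) with a 40x16 mm lug at each end, fixed, origin at centre of underside, y along the row. Four square pockets 56x56 mm inside, centres at y=+90,+30,-30,-90 mm; floor 4 mm, tops of walls and dividers 28 mm above the origin. Empty at the start. The mixing bowl stands by one end, the jug by the other (this changes).
- vanilla: Bottle 84 mm tall, about 70 g: round body 40 mm in diameter up to 52 mm, shoulder to 66 mm, cap 26 mm in diameter. Origin at centre of underside, z along its axis. Starts upright in one of the carrier wells (which one changes); grasp round the body. This one has a white cap and a brown label.
- lemon: Bottle 84 mm tall, about 70 g: round body 40 mm in diameter up to 52 mm, shoulder to 66 mm, cap 26 mm in diameter. Origin at centre of underside, z along its axis. Starts upright in one of the carrier wells (which one changes); grasp round the body. This one has a yellow cap and a yellow label.
- raspberry: Bottle 84 mm tall, about 70 g: round body 40 mm in diameter up to 52 mm, shoulder to 66 mm, cap 26 mm in diameter. Origin at centre of underside, z along its axis. Starts upright in one of the carrier wells (which one changes); grasp round the body. This one has a red cap and a red label.
- peppermint: Bottle 84 mm tall, about 70 g: round body 40 mm in diameter up to 52 mm, shoulder to 66 mm, cap 26 mm in diameter. Origin at centre of underside, z along its axis. Starts upright in one of the carrier wells (which one changes); grasp round the body. This one has a green cap and a green label.
- mixing_bowl: Open grey steel mixing bowl, 210 mm wide at the rim and 152 mm tall, with a strap handle on its own +x side; origin at its underside, 26 mm from the bowl's axis towards the handle. It stands beside one end of the bench rack, a little farther from the robot; which end changes. Not to be shifted.
- jug: White plastic jug, 117x154x155 mm, handle on its own -y side, origin at the middle of its underside. It stands beside the end of the bench rack away from the mixing bowl. Not to be shifted.

How it is judged:
By the outcome, as a careful person would: the job done as asked, in the order asked, and still so for the second after the job is handed in, with the robot touching nothing.
It also fails if it takes over 115 s, if anything falls off the work surface, if the arm or the gripper's body presses on something with over 40 N, if the wrist force passes 120 N, or if a joint passes its speed limit or range.

## Robot

A 6-joint arm with a two-finger parallel gripper is mounted at the origin on a cart in front of the work surface, level with it; the furniture and walls round the work are solid. World frame = base frame: x ahead of the robot, y to its left, z up, the work surface at z = 0. Lengths are in m, angles in degrees, forces in N, time in s.
With the tool pointing down it reaches from about 0.3 to 0.75 m from the base axis. Payload 8.5 kg.
Tool frame: the origin (TCP) lies midway between the tips of the shut fingers; the grasp point (between the pads) lies env.tcp_to_grasp behind it (env.tcp_to_grasp is the distance from the TCP to the grasp point, in m); z points along the fingers, y is the line along which they close (so a half turn about z gives the same grasp; the last joint's range is limited). The gripper opens to 85 mm and grips with 20 to 120 N. Pads are 22 mm wide; open, the fingers measure 114 mm over their backs; the gripper's body (76 mm by 85 mm) begins 54 mm behind the grasp point. The pads swing forward as they close: fully open they stand 13 mm farther back than shut.
Start: joints at [-79.888, 21.807, 74.336, -0, 83.858, -12.336], TCP at [0.21, -0.508, 0.231] pointing down, gripper open.
Joint ranges: [-178.18, 178.18], [-50.72, 133.34], [12.68, 142.11], [-81.47, 261.47], [9.98, 163.14], [-165.26, 165.26]. Speed limits (degrees/s): [136.94, 136.94, 180, 180, 180, 180].

## Interface

Orientations are given as a 3x3 rotation matrix whose columns are the frame's x, y, z axes.
In Python, from rig import observe, optics, job, env gives the robot as it stands. The module is installed in compiled form; this text tells all that it offers.
- The arm moves only by the shell command python3 -m jog 'ROWS' [FORCE]. ROWS is JSON, a list of rows, each a list of 7 numbers: the turn, a rotation vector about the tool's x, y, z in rad, then the shift along the tool's x, y, z in m, then the opening in per cent of the stroke, from 0 (shut) to 100 (fully open). A call has 1 to 10 rows; each row shifts and turns the commanded pose from where the row before left it, along the tool's axes as they then stand; what a row does not reach is not made up. A row lasts 1/8 s, in which the tool goes at most 62.5 mm and 10.7 degrees, less where a joint would pass 70% of its speed; a pose out of reach is approached as far as the arm can. A call is refused whole if a number of a shift passes 0.0625 or a number of a turn 0.188, either way. A call with a gripper value outside its range is refused whole. The fingers move at their own pace and stop on an object; FORCE is the grip in N (left out, the last holds). Time passes only in rows, so rows that do not move let the fingers close. It gives the time, the measured TCP pose, the force, the opening and the grip force at its end, in the units of the state.
- observe(): the state, without advancing time (a new reading comes with each control period).
- optics.get_image(name): name is "scene" or "top" or "wrist"; returns a dict with "pixels" (480x640x3 uint8, red, green, blue), "mtx" (3x3 intrinsics, pixels), "rvec" (rotation vector, rad) and "tvec" (3), from world to camera coordinates, as OpenCV has them. Camera axes: x right, y down, z forward; pixel columns grow to the right and rows downward; lengths in m; the calibration is good to about 2 mm. A picture is of the moment at which its call begins. There is no depth.
- job.close_job(): hands the job in; it is judged then, once.
The state is a dict: "time_s": time; "q": joint angles; "qvel": joint speeds; "joint_efforts": joint torques, N m; "position": TCP position; "tool_rot": TCP orientation; "ft_force": force on the tool from outside, world axes, zero at the start; "wrist_torque": the same for the moment, N m; "grip_width": finger opening in m; "gripper_force": force on a finger pad.
Only numpy, scipy, OpenCV 4.12 (cv2) and the standard library are available. Lean on these libraries where they do the work, as an engineer would, in place of code of your own. Each camera call takes 0.05 s, during which the arm holds its last target. There are 200 camera calls.

## Working session

There is one attempt and no reset: what is moved stays moved. The work goes in short steps, Python scripts to look and compute and a shell command to move; the robot and the scene stay as the last step left them, time stands still between calls to the robot, and variables do not carry over. Pictures are saved under pics/ and viewed, at most 14 in all, crops included, and the job is handed in when it is done.

```bash
mkdir -p pics
cat > h.py <<'E'
from rig import observe, optics, job, env
import numpy as np, cv2
def img(n,save=None):
    d=optics.get_image(n)
    if save: cv2.imwrite('pics/'+save,cv2.cvtColor(d['pixels'],cv2.COLOR_RGB2BGR))
    return d
def ray(d,uv):
    R=cv2.Rodrigues(np.array(d['rvec'],float))[0]; t=np.array(d['tvec'],float).ravel()
    p=np.linalg.inv(d['mtx'])@np.array([uv[0],uv[1],1.])
    return -R.T@t, R.T@p
def onz(d,uv,z):
    c,r=ray(d,uv); return c+r*(z-c[2])/r[2]
def proj(d,P):
    return cv2.projectPoints(np.array(P,float).reshape(-1,3),np.array(d['rvec'],float),np.array(d['tvec'],float),np.array(d['mtx'],float),None)[0].reshape(-1,2)
E
python3 - <<'E'
from h import *
s=observe(); print(s['position'],np.round(s['tool_rot'],3),env.tcp_to_grasp,s['grip_width'],s['time_s'],s['ft_force'])
for n in('scene','top','wrist'):
    d=img(n,n+'0.png'); print(n,np.round(ray(d,(320,240))[0],3),np.round(ray(d,(320,240))[1],3))
E
```

```text
[ 0.20997956 -0.50802422  0.23069584] [[ 0.924  0.382 -0.   ]
 [ 0.382 -0.924  0.001]
 [ 0.    -0.001 -1.   ]] 0.0187 0.0854770870222967 0.0 [ 4.27951798e-01  1.60358589e-04 -1.86282156e-01]
scene [-0.383  0.634  0.588] [ 0.773 -0.481 -0.414]
top [ 4.930e-01 -1.000e-03  1.069e+00] [ 0.106 -0.009 -0.994]
wrist [ 0.28  -0.48   0.373] [-0.277 -0.116 -0.954]
```

View pics/top0.png

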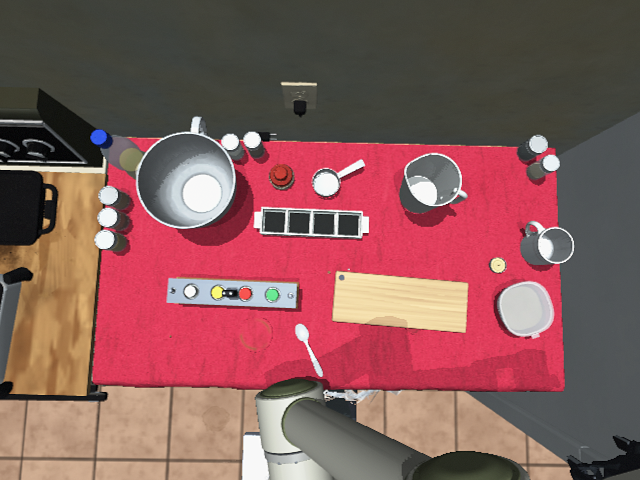

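View pics/scene0.png

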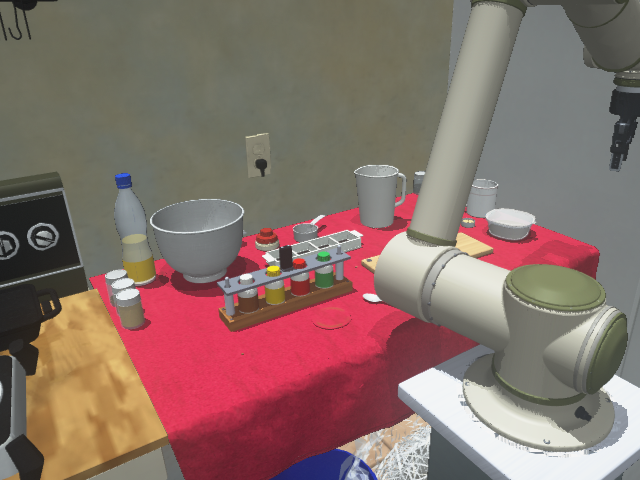

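The top view has +y to the left and +x up. The bowl is at about (187,190), and the jug at (432,185). The rack runs from (258,222) to (368,222), the carrier and plate from (168,290) to (298,295), and the board is around (400,302). The caps from the left are white, yellow, red and green, and the black grip is near (230,293).

```bash
cat > m.py <<'E'
from h import *
d=img('top'); im=d['pixels']; hsv=cv2.cvtColor(im,cv2.COLOR_RGB2HSV)
H,S,V=[hsv[...,i].astype(int) for i in range(3)]
def rect(mask,x0,y0,x1,y1,z,name,close=9):
    m=np.zeros(mask.shape,np.uint8); m[y0:y1,x0:x1]=mask[y0:y1,x0:x1]*255
    m=cv2.morphologyEx(m,cv2.MORPH_CLOSE,np.ones((close,close)))
    c=max(cv2.findContours(m,0,2)[0],key=cv2.contourArea)
    p=np.array([onz(d,q,z)[:2] for q in c.reshape(-1,2)+0.0],np.float32)
    (cx,cy),sz,a=cv2.minAreaRect(p)
    b=cv2.boxPoints(((cx,cy),sz,a)); e=[b[1]-b[0],b[2]-b[1]]; e=max(e,key=np.linalg.norm)
    if e[1]<0:e=-e
    print(name,'c',np.round((cx,cy),4),'sz',np.round(sz,3),'yaw of long axis from +y (ccw)',round(np.degrees(np.arctan2(-e[0],e[1])),2))
notred=~((S>120)&((H<8)|(H>165)))
rect((S<90)&(V>70),155,265,310,320,.084,'plate',25)
rect((H>10)&(H<30)&(S>40)&(V>110),320,262,480,340,.015,'board')
rect((S<70)&(V>140),245,195,380,245,.028,'rack')
def blob(mask,x0,y0,x1,y1,z,name):
    m=np.zeros(mask.shape,np.uint8); m[y0:y1,x0:x1]=mask[y0:y1,x0:x1]*255
    n,l,st,ce=cv2.connectedComponentsWithStats(m); i=1+np.argmax(st[1:,4])
    print(name,ce[i].round(1),st[i,4],np.round(onz(d,ce[i],z)[:2],4))
w=(155,270,310,320,.094)
blob((S<40)&(V>215),*w,'white');blob((H>20)&(H<35)&(S>120),*w,'yellow')
blob((S>150)&((H<6)|(H>174))&(V>120),230,284,256,304,.094,'red')
blob((H>45)&(H<90)&(S>80),*w,'green');blob(V<45,215,282,240,305,.135,'grip')
E
python3 m.py; python3 -c "
import cv2
a=cv2.imread('pics/top0.png')[185:345,145:485];cv2.imwrite('pics/c0.png',cv2.resize(a,None,fx=2.3,fy=2.3,interpolation=2))"
```

```text
plate c [0.4775 0.1833] sz [0.286 0.056] yaw of long axis from +y (ccw) -1.37
board c [ 0.4635 -0.1941] sz [0.335 0.118] yaw of long axis from +y (ccw) -3.99
rack c [0.6472 0.0124] sz [0.274 0.064] yaw of long axis from +y (ccw) -1.25
white [264.5 294. ] 894 [0.4756 0.11  ]
yellow [216.8 291.8] 106 [0.4785 0.2142]
red [244.8 293.2] 104 [0.4768 0.1531]
green [272.1 294.3] 112 [0.4753 0.0934]
grip [231.3 293. ] 55 [0.4773 0.1748]
```

View pics/c0.png

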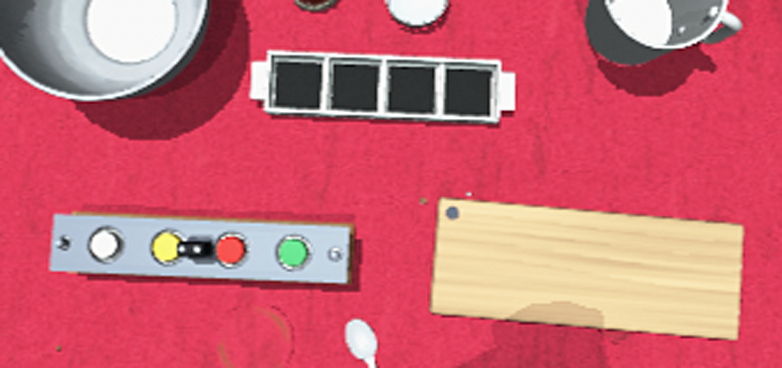

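```bash
python3 -m jog '[[0,0,-0.165,0,0,0,100],[0,0,-0.165,0,0,0,100],[0,0,-0.165,0,0,0,100],[0,0,-0.165,0,0,0,100],[0,0,-0.165,0,0,0,100],[0,0,-0.165,0,0,0,100],[0,0,-0.165,0,0,0,100],[0,0,0,0,0.03,0,100],[0,0,0,0.03,0.05,0,100],[0,0,0,0.05,0.04,0,100]]' 40
python3 -m jog '[[0,0,0,0.05,0.02,0,100],[0,0,0,0.06,0.02,0,100],[0,0,0,0.06,0.02,0,100],[0,0,0,0.06,0.02,0,100],[0,0,0,0.06,0.02,0,100],[0,0,0,0.06,0.02,0,100],[0,0,0,0.06,0.01,0,100],[0,0,0,0.06,0,0,100],[0,0,0,0.05,0,0,100],[0,0,0,0,0,0,100]]'
sed -i 's/def blob/print(onz(d,(0,0),0)[:0]) if 0 else None\ndef blob/' m.py
python3 - <<'E'
exec(open('m.py').read().split("rect((S<90)")[0])
B=((H>10)&(H<30)&(S>40)&(V>90)).astype(np.uint8); B=cv2.morphologyEx(B,cv2.MORPH_OPEN,np.ones((5,5)))>0
rect(B,325,266,475,336,.015,'board')
P=((V<90)&(S<90))
m=np.zeros(P.shape,np.uint8);m[205:240,255:370]=P[205:240,255:370]
n,l,st,ce=cv2.connectedComponentsWithStats(m,connectivity=4)
for i in range(1,n):
    if st[i,4]>150: print(st[i],ce[i],onz(d,ce[i],.028),onz(d,ce[i],.004))
s=observe();print(s['position'],np.round(s['tool_rot'],4).tolist(),s['q'])
img('wrist','w1.png')
E
```

```text
time_s: 1.45
position: [0.3322, -0.432, 0.2306]
tool_rot: [[0.025, 1.0, -0.0], [1.0, -0.025, 0.001], [0.001, -0.0, -1.0]]
ft_force: [1.1, -0.2, -0.6]
grip_width: 0.0851
gripper_force: 0.0
time_s: 2.7
position: [0.4716, 0.0836, 0.2312]
tool_rot: [[0.019, 1.0, -0.0], [1.0, -0.019, 0.0], [0.0, -0.0, -1.0]]
ft_force: [-0.0, -0.5, 0.4]
grip_width: 0.0854
gripper_force: 0.0
board c [ 0.4629 -0.2029] sz [0.318 0.118] yaw of long axis from +y (ccw) -4.0
[265 212  20  20 384] [274.33333333 221.32552083] [0.64665655 0.0997824  0.028     ] [0.65019438 0.10210128 0.004     ]
[289 213  21  20 384] [298.88541667 222.50520833] [0.64503198 0.04127021 0.028     ] [0.64853234 0.04223986 0.004     ]
[314 214  20  20 393] [323.55725191 223.37150127] [ 0.64416616 -0.01759548  0.028     ] [ 0.64764656 -0.01798321  0.004     ]
[338 215  21  20 380] [347.86578947 224.60263158] [ 0.64240139 -0.07569514  0.028     ] [ 0.64584109 -0.07742259  0.004     ]
[0.4718631  0.08191309 0.23121871] [[0.0211, 0.9998, -0.0002], [0.9998, -0.0211, -0.0001], [-0.0001, -0.0002, -1.0]] [-4.34890427e+00  1.46757140e+01  8.50809967e+01 -9.35863172e-03
  8.02547137e+01 -3.13620767e+00]
```

View pics/w1.png

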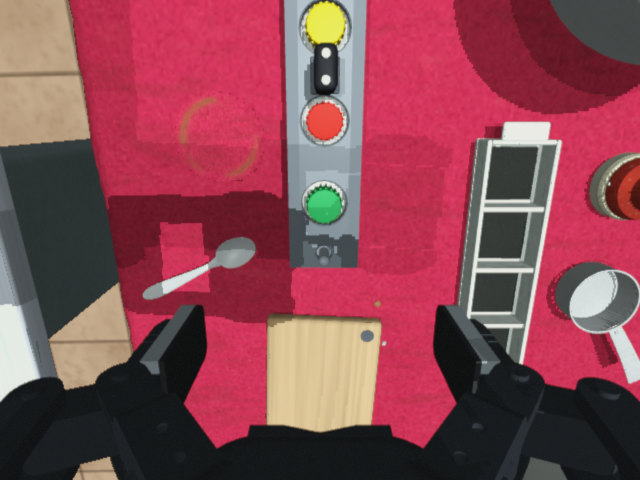

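The wrist view shows the caps at yellow (325,27), red (324,122) and green (324,203), with the grip at (325,67). I'll take the grip position from this view.

Run:
```python
from h import *
d=img('wrist')
for n,uv,z in [('yellow',(325,26),.094),('red',(324,122),.094),('green',(324,203),.094)]: print(n,onz(d,uv,z))
print('grip',onz(d,(325.5,59),.135),onz(d,(325.5,78),.135))
g=cv2.cvtColor(d['pixels'],cv2.COLOR_RGB2GRAY); h=cv2.cvtColor(d['pixels'],cv2.COLOR_RGB2HSV)
for r in(90,165,235):
    x=np.where(h[r,200:420,1]<100)[0]+200; print(r,x.min(),x.max(),onz(d,(x.min(),r),.084),onz(d,(x.max(),r),.084))
s=observe();print(s['position'])
```

```text
yellow [0.47937382 0.210776   0.094     ]
red [0.4776175  0.15148779 0.094     ]
green [0.47655112 0.09464099 0.094     ]
grip [0.47866037 0.18594557 0.135     ] [0.47848534 0.17601578 0.135     ]
90 285 362 [0.45093968 0.17336647 0.084     ] [0.50461499 0.17218106 0.084     ]
165 287 360 [0.44991742 0.12159775 0.084     ] [0.50365588 0.1204102  0.084     ]
235 289 358 [0.44895781 0.06775461 0.084     ] [0.50255481 0.06656941 0.084     ]
[0.47211354 0.08022678 0.23123418]
```

```bash
python3 -m jog '[[0,0,0,0.04,0.003,0,100],[0,0,0,0.04,0.002,0,100],[0,0,0,0.023,0,0,100],[0,0,0,0,0,0,100],[0,0,0,0,0,0,100],[0,0,0,0,0,0.03,100],[0,0,0,0,0,0.02,100],[0,0,0,0,0,0,100],[0,0,0,0,0,0,100]]'
python3 - <<'E'
from h import *
s=observe();print(s['position'],s['tool_rot'])
d=img('wrist','w2.png')
E
```

```text
time_s: 3.98
position: [0.4802, 0.1831, 0.1823]
tool_rot: [[0.025, 1.0, 0.001], [1.0, -0.025, 0.0], [0.0, 0.001, -1.0]]
ft_force: [-0.7, 0.1, 0.1]
grip_width: 0.0855
gripper_force: 0.0
[0.48015832 0.18307219 0.18227623] [[ 2.49992590e-02  9.99686368e-01  1.48419324e-03]
 [ 9.99687457e-01 -2.49994717e-02  1.24956950e-04]
 [ 1.62021807e-04  1.48060553e-03 -9.99998891e-01]]
```

View pics/w2.png

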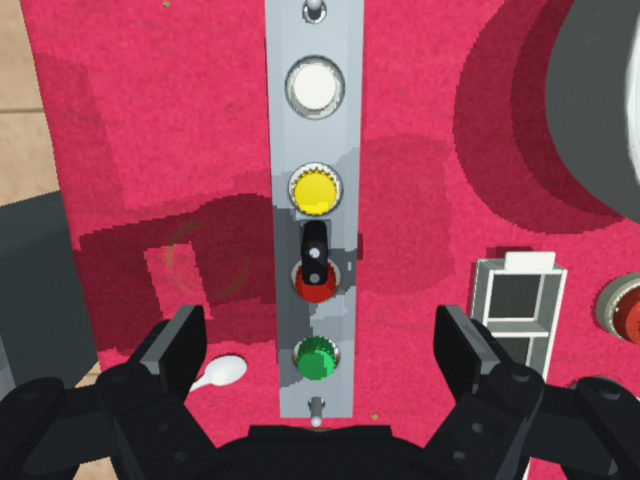

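The grip is at column 315 and the fingers are centred on 320, so I'll shift -2 mm in tool y and go down.

```bash
python3 -m jog '[[0,0,0,0,-0.002,0.025,100],[0,0,0,0,0,0.03,100],[0,0,0,0,0,0.02,100],[0,0,0,0,0,0.01,100],[0,0,0,0,0,0,100],[0,0,0,0,0,0,50],[0,0,0,0,0,0,5],[0,0,0,0,0,0,5],[0,0,0,0,0,0,5],[0,0,0,0,0,0,5]]' 60
python3 -m jog '[[0,0,0,0,0,0,5],[0,0,0,0,0,0,5],[0,0,0,0,0,0,5],[0,0,0,0,0,-0.01,5],[0,0,0,0,0,0,5]]'
```

```text
time_s: 5.28
position: [0.4775, 0.1838, 0.0966]
tool_rot: [[0.024, 1.0, 0.0], [1.0, -0.024, 0.0], [0.0, 0.0, -1.0]]
ft_force: [-2.1, -0.3, 4.3]
grip_width: 0.0132
gripper_force: 58.5
time_s: 5.9
position: [0.478, 0.1838, 0.1069]
tool_rot: [[0.024, 1.0, 0.001], [1.0, -0.024, 0.0], [0.0, 0.001, -1.0]]
ft_force: [0.4, 0.5, -1.5]
grip_width: 0.0131
gripper_force: 58.5
```

```bash
python3 -m jog '[[0,0,0,0,0,-0.01,5],[0,0,0,0,0,-0.01,5],[0,0,0,0,0,-0.015,5],[0,0,0,0,0,-0.02,5],[0,0,0,0,0,-0.02,5],[0,0,0,0,0,-0.01,5],[0,0,0,0,0,0,5]]'
python3 - <<'E'
from h import *
s=observe();print(s['position'],s['ft_force'],s['wrist_torque'])
img('scene','s1.png')
E
```

```text
time_s: 6.78
position: [0.4777, 0.1838, 0.1918]
tool_rot: [[0.024, 1.0, 0.001], [1.0, -0.024, 0.0], [0.0, 0.001, -1.0]]
ft_force: [0.1, 0.2, -2.1]
grip_width: 0.0131
gripper_force: 58.5
[0.4777109  0.18376125 0.19180012] [ 0.09729389  0.15809488 -2.10090933] [ 0.00347855  0.0070399  -0.0185429 ]
```

View pics/s1.png

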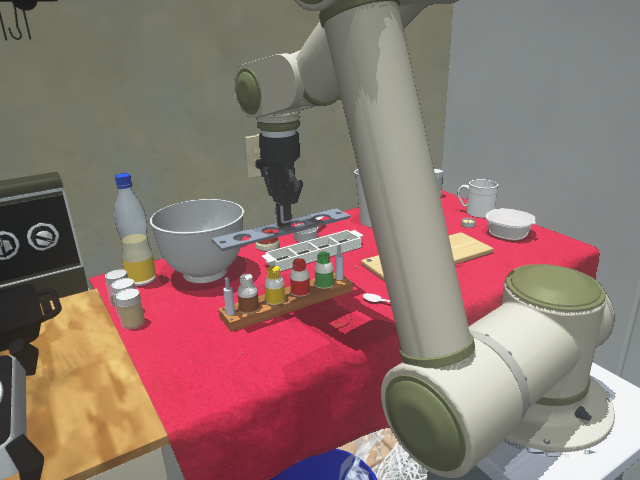

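The plate is off the pins, level in the gripper, and all four bottles are still standing. Next I carry it to the board.

```bash
python3 -m jog '[[0,0,0,-0.02,0,0,5],[0,0,0,-0.04,0,0,5],[0,0,0,-0.05,-0.002,0,5],[0,0,0,-0.05,-0.002,0,5],[0,0,0,-0.05,-0.002,0,5],[0,0,0,-0.05,0,0,5],[0,0,0,-0.05,0,0,5],[0,0,0,-0.04,0,0,5],[0,0,0,-0.025,0,0,5],[0,0,0,-0.012,0,0,5]]'
python3 -m jog '[[0,0,0.02,0,0,0.02,5],[0,0,0.025,0,0,0.04,5],[0,0,0,0,0,0.02,5],[0,0,0,0,0,0,5],[0,0,0,0,0,0,5],[0,0,0,0,0,0,5]]'
python3 - <<'E'
from h import *
s=observe();print(s['position'],s['tool_rot'][1])
d=img('wrist','w3.png')
# where board corners/end-edges lie predicted
c=np.array([.4629,-.2029]);t=np.radians(-4);Y=np.array([-np.sin(t),np.cos(t)]);X=np.array([Y[1],-Y[0]])
print(proj(d,[np.r_[c+a*.06*X+b*.16*Y,.015] for a,b in((-1,1),(1,1),(1,-1),(-1,-1))]))
E
```

```text
time_s: 8.07
position: [0.4619, -0.204, 0.1904]
tool_rot: [[0.025, 1.0, -0.001], [1.0, -0.025, 0.001], [0.001, -0.001, -1.0]]
ft_force: [-0.2, 0.3, -1.8]
grip_width: 0.0134
gripper_force: 58.5
time_s: 8.82
position: [0.4627, -0.2031, 0.1123]
tool_rot: [[0.069, 0.998, 0.001], [0.998, -0.069, -0.001], [-0.001, 0.002, -1.0]]
ft_force: [0.4, -0.0, -2.6]
grip_width: 0.0131
gripper_force: 58.6
[ 0.4626897 -0.2031031  0.1122552] [ 0.99764135 -0.06863366 -0.00107822]
[[203.45405286 -55.80309216]
 [432.90770373 -55.08593615]
 [396.25691783 436.74277008]
 [239.38445705 436.73132662]]
```

View pics/w3.png

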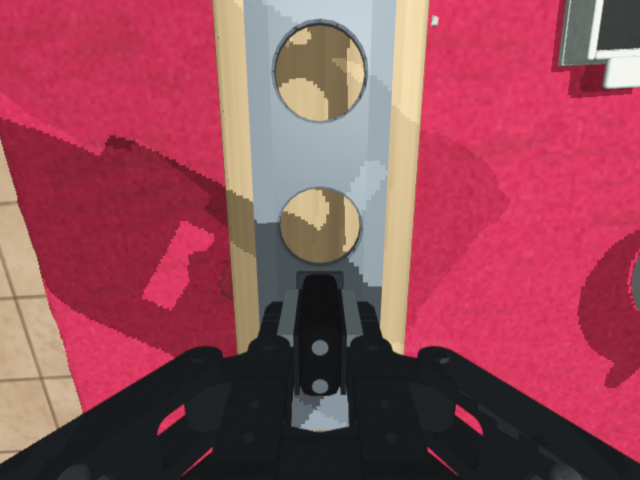

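The plate at row 0 spans columns 244–397 and the board 213–429, so it is centred and aligned. I'll lower it.

```bash
python3 -m jog '[[0,0,0,0,0,0.03,5],[0,0,0,0,0,0.025,5],[0,0,0,0,0,0.015,5],[0,0,0,0,0,0.005,5],[0,0,0,0,0,0.002,5],[0,0,0,0,0,0,5],[0,0,0,0,0,0,5],[0,0,0,0,0,0,5]]'
python3 - <<'E'
from h import *
d=img('top','t2.png'); im=d['pixels'][245:350,310:490]; cv2.imwrite('pics/t2.png',cv2.resize(im[...,::-1],None,fx=4,fy=4,interpolation=2))
c=np.array([.4629,-.2029])
E
```

```text
time_s: 9.88
position: [0.4624, -0.2031, 0.0346]
tool_rot: [[0.069, 0.998, 0.001], [0.998, -0.069, -0.0], [-0.0, 0.001, -1.0]]
ft_force: [-0.1, -0.7, -1.8]
grip_width: 0.0131
gripper_force: 58.7
```

View pics/t2.png

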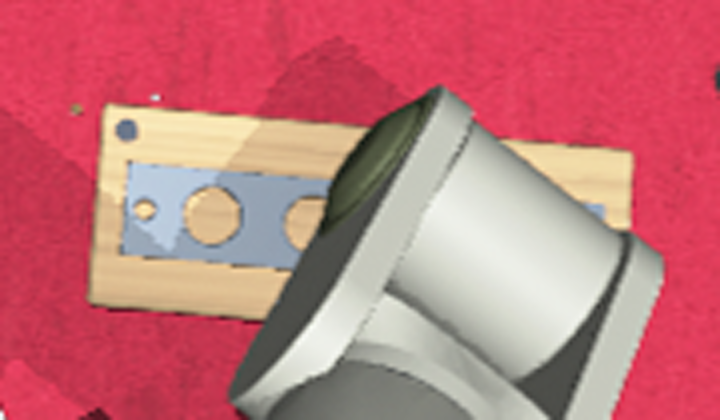

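Margins are symmetric: ends about 26 and 25 px, sides about 55 and 50 px. I'll set it down and release.

```bash
python3 -m jog '[[0,0,0,0,-0.0005,0.001,5],[0,0,0,0,0,0,5],[0,0,0,0,0,0,5]]' 20
python3 -m jog '[[0,0,0,0,0,0,20],[0,0,0,0,0,0,40],[0,0,0,0,0,0,70],[0,0,0,0,0,0,70],[0,0,0,0,0,-0.015,70],[0,0,0,0,0,-0.03,70],[0,0,0,0,0,-0.05,70],[0,0,0,0,0,-0.05,70]]'
```

```text
time_s: 10.3
position: [0.4619, -0.203, 0.0336]
tool_rot: [[0.069, 0.998, 0.001], [0.998, -0.069, -0.0], [-0.0, 0.001, -1.0]]
ft_force: [-0.2, 0.8, 4.7]
grip_width: 0.0132
gripper_force: 59.6
time_s: 11.3
position: [0.4615, -0.2028, 0.1797]
tool_rot: [[0.069, 0.998, -0.0], [0.998, -0.069, 0.0], [0.0, -0.0, -1.0]]
ft_force: [0.8, -0.5, 0.8]
grip_width: 0.0604
gripper_force: 0.0
```

```bash
python3 -m jog '[[0,0,-0.045,0,0,0,100],[0,0,0,0.04,0,0,100],[0,0,0,0.06,0.001,0,100],[0,0,0,0.06,0.001,0,100],[0,0,0,0.06,0.001,0,100],[0,0,0,0.06,0.001,0,100],[0,0,0,0.06,0.001,0,100],[0,0,0,0.04,0,0,100],[0,0,0,0.02,0,0,100],[0,0,0,0,0,0,100]]'
python3 - <<'E'
from h import *
s=observe();print(s['position'],s['tool_rot'][1])
img('wrist','w4.png')
d=img('top','t3.png')
c=np.array([.4629,-.2029])
for uv in((187,180),(187,133),(187,228),(137,180),(236,180)): print(uv,onz(d,uv,.152))
E
```

```text
time_s: 12.55
position: [0.4761, 0.1978, 0.1781]
tool_rot: [[0.022, 1.0, -0.0], [1.0, -0.022, -0.0], [-0.0, -0.0, -1.0]]
ft_force: [0.4, -0.2, -0.4]
grip_width: 0.0852
gripper_force: 0.0
[0.4760685  0.19775415 0.17813673] [ 9.99764419e-01 -2.17048448e-02 -7.55501537e-05]
(187, 180) [0.71277016 0.27472528 0.152     ]
(187, 133) [0.81537717 0.28011629 0.152     ]
(187, 228) [0.61051281 0.26935264 0.152     ]
(137, 180) [0.71040634 0.37960462 0.152     ]
(236, 180) [0.7150961  0.17152688 0.152     ]
```

View pics/w4.png

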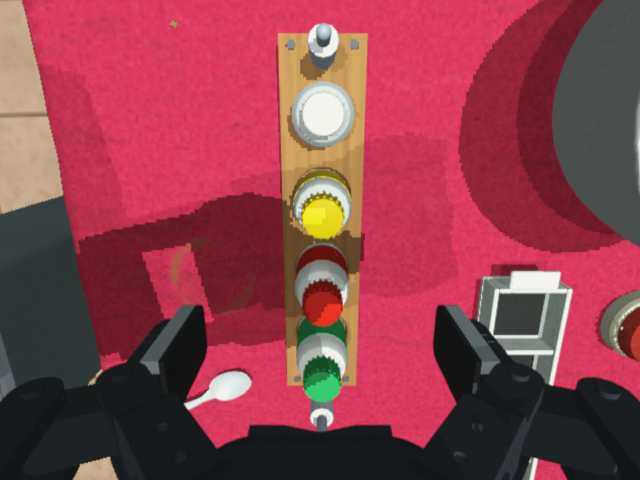

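View pics/t3.png

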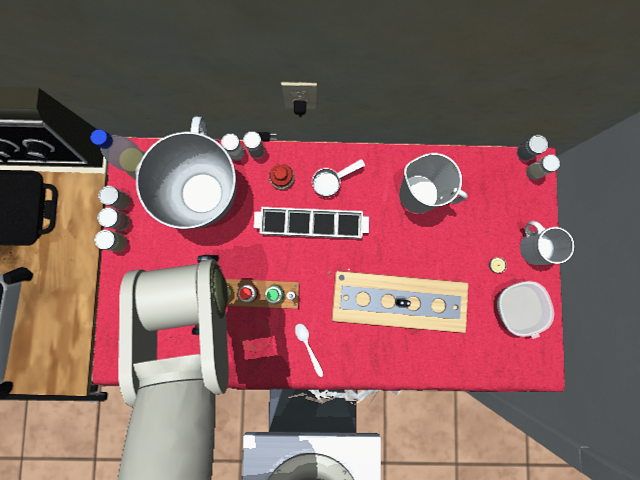

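The plate lies centred on the board, at (341–461, ~302) against the board's 333–468. The bottles stand in the carrier, with the white cap at (323,115) in the wrist view.

Run:
```python
exec(open('m.py').read().split("rect((S<90)")[0])
dW=img('wrist')
for n,uv in [('white',(323,115)),('yellow',(322,217)),('red',(322,308)),('green',(322,383))]: print(n,onz(dW,uv,.094))
B=((H>10)&(H<30)&(S>40)&(V>90)).astype(np.uint8); B=cv2.morphologyEx(B,cv2.MORPH_OPEN,np.ones((3,3)))>0
rect(B,325,266,475,336,.015,'board',31)
rect((H>100)&(H<130)&(S<110)&(V>90),336,283,470,325,.021,'plate',25)
for uv in((483,318),(574,280),(540,360)): print(onz(dW,uv,.028))
print(observe()['position'])
```

```text
white [0.48106978 0.2710281  0.094     ]
yellow [0.47922886 0.21266875 0.094     ]
red [0.47789696 0.1521852  0.094     ]
green [0.47663664 0.09495229 0.094     ]
board c [ 0.4629 -0.2029] sz [0.318 0.118] yaw of long axis from +y (ccw) -3.99
plate c [ 0.4616 -0.2024] sz [0.282 0.053] yaw of long axis from +y (ccw) -3.99
[0.61256511 0.1053458  0.028     ]
[0.68319359 0.13825145 0.028     ]
[0.66626962 0.06315227 0.028     ]
[0.47644893 0.19591139 0.17833324]
```

```bash
python3 -m jog '[[0,0,0,0.04,0.003,0,100],[0,0,0,0.036,0,0,100],[0,0,0,0,0,0,100],[0,0,0,0,0,0.02,100],[0,0,0,0,0,0.02,100],[0,0,0,0,0,0,100],[0,0,0,0,0,0,100]]' 30
```

```text
time_s: 13.62
position: [0.4817, 0.2721, 0.1392]
tool_rot: [[0.025, 1.0, 0.001], [1.0, -0.025, 0.0], [0.0, 0.001, -1.0]]
ft_force: [-0.8, 0.0, 0.8]
grip_width: 0.0855
gripper_force: 0.0
```

```bash
python3 -m jog '[[0,0,0,0,0,0.03,100],[0,0,0,0,0,0.03,100],[0,0,0,0,0,0.025,100],[0,0,0,0,0,0.017,100],[0,0,0,0,0,0,100],[0,0,0,0,0,0,60],[0,0,0,0,0,0,40],[0,0,0,0,0,0,20],[0,0,0,0,0,0,20],[0,0,0,0,0,0,20]]' 30
python3 -m jog '[[0,0,0,0,0,0,20],[0,0,0,0,0,-0.02,20],[0,0,0,0,0,-0.04,20],[0,0,0,0,0,-0.05,20],[0,0,0,0,0,-0.02,20],[0,0,0,0,0,0,20],[0,0,0,0,0,0,20]]'
python3 - <<'E'
from h import *
s=observe();print(s['position'],s['ft_force'])
img('scene','s2.png');img('wrist','w5.png')
E
```

```text
time_s: 14.88
position: [0.4815, 0.2728, 0.0372]
tool_rot: [[0.024, 1.0, 0.001], [1.0, -0.024, 0.0], [0.0, 0.001, -1.0]]
ft_force: [-1.2, -0.3, 6.1]
grip_width: 0.0395
gripper_force: 29.9
time_s: 15.75
position: [0.4806, 0.2725, 0.1651]
tool_rot: [[0.024, 1.0, -0.002], [1.0, -0.024, -0.001], [-0.001, -0.002, -1.0]]
ft_force: [0.7, 0.4, -1.3]
grip_width: 0.0396
gripper_force: 30.5
[0.48063909 0.2725311  0.1650918 ] [ 0.69908963  0.37678415 -1.29060521]
```

View pics/s2.png

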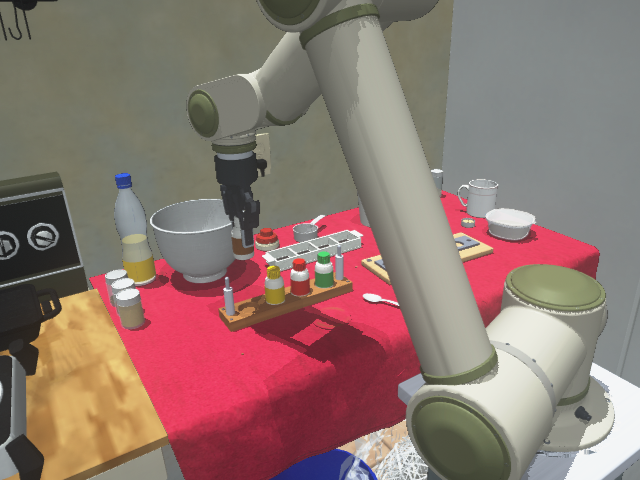

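Vanilla is held upright. I move in -y first, away from the bowl, and then out over the +y pocket.

```bash
python3 -m jog '[[0,0,0,-0.04,0,0,20],[0,0,0,-0.05,0,0,20],[0,0,0,-0.04,0.03,0,20],[0,0,0,-0.02,0.05,0,20],[0,0,0,-0.016,0.05,0,20],[0,0,0,0,0.042,0,20],[0,0,0,0,0,0,20],[0,0,0,0,0,0,20]]'
python3 - <<'E'
exec(open('m.py').read().split("rect((S<90)")[0])
print(observe()['position'])
dW=img('wrist','w6.png')
m=((S<70)&(V>140))
rect(m,245,195,380,245,.028,'rack')
E
```

```text
time_s: 16.85
position: [0.6484, 0.1028, 0.1652]
tool_rot: [[0.024, 1.0, -0.002], [1.0, -0.024, 0.0], [0.0, -0.002, -1.0]]
ft_force: [-1.0, 0.6, -1.7]
grip_width: 0.039
gripper_force: 30.8
[0.64828307 0.10290046 0.16579111]
rack c [0.6531 0.0234] sz [0.118 0.295] yaw of long axis from +y (ccw) 1.26
```

View pics/w6.png

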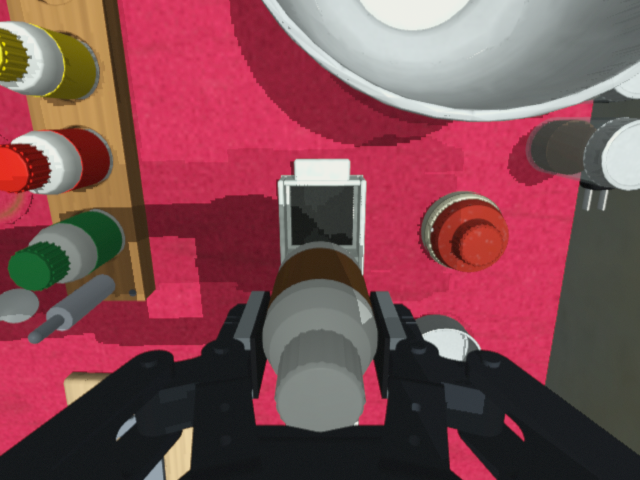

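The pocket is centred under the bottle: its walls are at columns 278–366 and the fingers on 320. I'll lower, opening only partly because a jar stands nearby.

```bash
python3 -m jog '[[0,0,0,0,0,0.03,20],[0,0,0,0,0,0.04,20],[0,0,0,0,0,0.03,20],[0,0,0,0,0,0.02,20],[0,0,0,0,0,0.01,20],[0,0,0,0,0,0.002,20],[0,0,0,0,0,0,20],[0,0,0,0,0,0,20]]'
```

```text
time_s: 17.95
position: [0.6495, 0.1026, 0.0352]
tool_rot: [[0.024, 1.0, 0.001], [1.0, -0.024, -0.0], [0.0, 0.001, -1.0]]
ft_force: [-0.3, 0.7, -0.6]
grip_width: 0.0393
gripper_force: 30.8
```

```bash
python3 -m jog '[[0,0,0,0,0,0.002,20],[0,0,0,0,0,0.002,20],[0,0,0,0,0,0,20],[0,0,0,0,0,0,20]]' 20
python3 -m jog '[[0,0,0,0,0,0,50],[0,0,0,0,0,0,55],[0,0,0,0,0,0,60],[0,0,0,0,0,0,62],[0,0,0,0,0,-0.01,62],[0,0,0,0,0,-0.03,62],[0,0,0,0,0,-0.05,62],[0,0,0,0,0,-0.05,62],[0,0,0,0,0,0,62]]'
python3 - <<'E'
from h import *
print(observe()['position']);img('wrist','w7.png')
E
```

```text
time_s: 18.45
position: [0.6493, 0.1026, 0.0313]
tool_rot: [[0.024, 1.0, 0.001], [1.0, -0.024, -0.0], [-0.0, 0.001, -1.0]]
ft_force: [-2.1, -0.2, 5.6]
grip_width: 0.0396
gripper_force: 31.3
time_s: 19.58
position: [0.6507, 0.1027, 0.1757]
tool_rot: [[0.024, 1.0, 0.009], [1.0, -0.024, -0.0], [0.0, 0.009, -1.0]]
ft_force: [-0.3, 0.8, -0.6]
grip_width: 0.053
gripper_force: 0.0
[0.65074878 0.10268192 0.17569333]
```

View pics/w7.png

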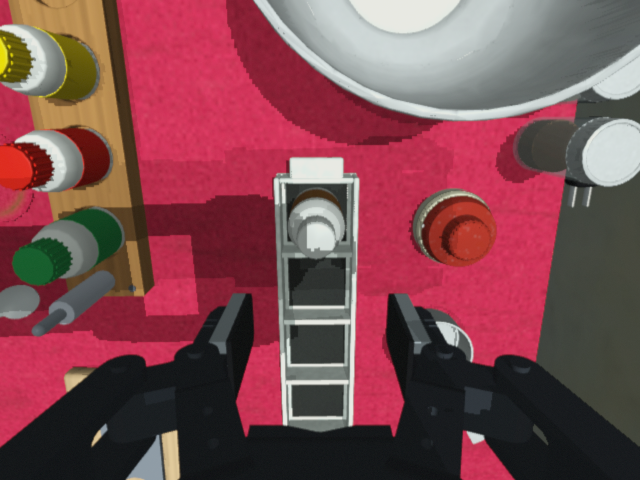

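Vanilla stands upright in the pocket next to the bowl. Next is the yellow cap.

```bash
python3 -m jog '[[0,0,0,0,-0.04,0,100],[0,0,0,0,-0.05,0,100],[0,0,0,0.03,-0.05,0,100],[0,0,0,0.04,-0.034,0,100],[0,0,0,0.036,0,0,100],[0,0,0,0,0,0,100],[0,0,0,0,0,0.02,100],[0,0,0,0,0,0.02,100],[0,0,0,0,0,0,100]]' 30
```

```text
time_s: 20.75
position: [0.4769, 0.2119, 0.1287]
tool_rot: [[0.025, 1.0, -0.004], [1.0, -0.025, -0.001], [-0.001, -0.004, -1.0]]
ft_force: [-0.1, -0.1, 0.4]
grip_width: 0.0854
gripper_force: 0.0
```

```bash
python3 -m jog '[[0,0,0,0.001,0.001,0.03,100],[0,0,0,0,0,0.03,100],[0,0,0,0,0,0.02,100],[0,0,0,0,0,0.01,100],[0,0,0,0,0,0,100],[0,0,0,0,0,0,100]]' 30
```

```text
time_s: 21.5
position: [0.4793, 0.2138, 0.0412]
tool_rot: [[0.024, 1.0, 0.002], [1.0, -0.024, 0.0], [0.0, 0.002, -1.0]]
ft_force: [0.4, -0.0, 0.6]
grip_width: 0.0856
gripper_force: 0.0
```

```bash
python3 -m jog '[[0,0,0,0,0,0.004,100],[0,0,0,0,0,0,60],[0,0,0,0,0,0,40],[0,0,0,0,0,0,20],[0,0,0,0,0,0,20],[0,0,0,0,0,0,20],[0,0,0,0,0,0,20]]' 30
python3 -m jog '[[0,0,0,0,0,-0.02,20],[0,0,0,0,0,-0.04,20],[0,0,0,0,0,-0.05,20],[0,0,0,0,0,-0.02,20],[0,0,0,0,0,0,20],[0,0,0,0,0,0,20],[0,0,0,0,0,0,20]]'
```

```text
time_s: 22.38
position: [0.4789, 0.2138, 0.0365]
tool_rot: [[0.024, 1.0, 0.0], [1.0, -0.024, 0.0], [0.0, 0.0, -1.0]]
ft_force: [-0.4, -0.7, 4.9]
grip_width: 0.0391
gripper_force: 30.2
time_s: 23.25
position: [0.4783, 0.2136, 0.165]
tool_rot: [[0.024, 1.0, -0.003], [1.0, -0.024, -0.0], [-0.001, -0.003, -1.0]]
ft_force: [-0.5, 0.1, -0.7]
grip_width: 0.0392
gripper_force: 30.4
```

```bash
python3 -m jog '[[0,0,0,-0.04,0,0,20],[0,0,0,-0.05,0.02,0,20],[0,0,0,-0.04,0.04,0,20],[0,0,0,-0.025,0.05,0,20],[0,0,0,-0.012,0.044,0,20],[0,0,0,0,0.02,0,20],[0,0,0,0,0,0,20],[0,0,0,0,0,0,20],[0,0,0,0,0,0,20]]'
python3 - <<'E'
from h import *
s=observe();print(s['position'],s['tool_rot'][:,2])
E
```

```text
time_s: 24.38
position: [0.648, 0.0429, 0.1665]
tool_rot: [[0.024, 1.0, -0.0], [1.0, -0.024, 0.0], [0.0, -0.0, -1.0]]
ft_force: [-0.3, -0.7, -0.6]
grip_width: 0.0392
gripper_force: 30.5
[0.64800185 0.04294435 0.16649009] [-3.14199542e-04  2.17695849e-05 -9.99999950e-01]
```

```bash
python3 -m jog '[[0,0,0,0,0,0.03,20],[0,0,0,0,0,0.04,20],[0,0,0,0,0,0.03,20],[0,0,0,0,0,0.02,20],[0,0,0,0,0,0.01,20],[0,0,0,0,0,0.002,20],[0,0,0,0,0,0,20],[0,0,0,0,0,0,20]]'
```

```text
time_s: 25.38
position: [0.6491, 0.0426, 0.0352]
tool_rot: [[0.024, 1.0, 0.001], [1.0, -0.024, -0.0], [-0.0, 0.001, -1.0]]
ft_force: [-0.2, -0.1, -0.6]
grip_width: 0.0393
gripper_force: 30.5
```

```bash
python3 -m jog '[[0,0,0,0,0,0.002,20],[0,0,0,0,0,0.0025,20],[0,0,0,0,0,0,20],[0,0,0,0,0,0,20]]' 20
python3 -m jog '[[0,0,0,0,0,0,50],[0,0,0,0,0,0,55],[0,0,0,0,0,0,60],[0,0,0,0,0,0,62],[0,0,0,0,0,-0.01,62],[0,0,0,0,0,-0.03,62],[0,0,0,0,0,-0.05,62],[0,0,0,0,0,-0.05,62],[0,0,0,0,0,0,62]]'
```

```text
time_s: 25.88
position: [0.6488, 0.0426, 0.0306]
tool_rot: [[0.024, 1.0, 0.001], [1.0, -0.024, -0.0], [-0.0, 0.001, -1.0]]
ft_force: [-2.0, 0.2, 5.5]
grip_width: 0.0393
gripper_force: 30.7
time_s: 27.0
position: [0.6503, 0.0425, 0.1751]
tool_rot: [[0.024, 1.0, 0.009], [1.0, -0.024, -0.001], [-0.001, 0.009, -1.0]]
ft_force: [0.3, 0.5, -0.6]
grip_width: 0.0526
gripper_force: 0.0
```

```bash
python3 -m jog '[[0,0,0,0,-0.04,0,100],[0,0,0,0,-0.05,0,100],[0,0,0,0.03,-0.05,0,100],[0,0,0,0.04,-0.033,0,100],[0,0,0,0.037,0,0,100],[0,0,0,0,0,0,100],[0,0,0,0,0,0,100],[0,0,0,0,0,0.02,100],[0,0,0,0,0,0.02,100],[0,0,0,0,0,0,100]]' 30
python3 -m jog '[[0,0,0,0,0,0.03,100],[0,0,0,0,0,0.03,100],[0,0,0,0,0,0.02,100],[0,0,0,0,0,0.01,100],[0,0,0,0,0,0,100],[0,0,0,0,0,0,100]]'
```

```text
time_s: 28.25
position: [0.4779, 0.1528, 0.1287]
tool_rot: [[0.025, 1.0, -0.003], [1.0, -0.025, -0.0], [-0.0, -0.003, -1.0]]
ft_force: [0.7, 0.6, 0.3]
grip_width: 0.0851
gripper_force: 0.0
time_s: 29.0
position: [0.4789, 0.1537, 0.0407]
tool_rot: [[0.024, 1.0, 0.002], [1.0, -0.024, 0.0], [0.0, 0.002, -1.0]]
ft_force: [0.2, 0.2, 0.1]
grip_width: 0.0854
gripper_force: 0.0
```

```bash
python3 -m jog '[[0,0,0,0,-0.001,0.004,100],[0,0,0,0,0,0,60],[0,0,0,0,0,0,40],[0,0,0,0,0,0,20],[0,0,0,0,0,0,20],[0,0,0,0,0,0,20],[0,0,0,0,0,0,20]]' 30
python3 -m jog '[[0,0,0,0,0,-0.02,20],[0,0,0,0,0,-0.04,20],[0,0,0,0,0,-0.05,20],[0,0,0,0,0,-0.02,20],[0,0,0,0,0,0,20],[0,0,0,0,0,0,20],[0,0,0,0,0,0,20]]'
python3 -m jog '[[0,0,0,-0.04,0,0,20],[0,0,0,-0.05,0.02,0,20],[0,0,0,-0.04,0.04,0,20],[0,0,0,-0.025,0.05,0,20],[0,0,0,-0.012,0.044,0,20],[0,0,0,0,0.02,0,20],[0,0,0,0,0,0,20],[0,0,0,0,0,0,20],[0,0,0,0,0,0,20]]'
```

```text
time_s: 29.88
position: [0.4775, 0.1538, 0.036]
tool_rot: [[0.024, 1.0, 0.0], [1.0, -0.024, 0.0], [0.0, 0.0, -1.0]]
ft_force: [-2.7, 0.7, 5.9]
grip_width: 0.0392
gripper_force: 30.3
time_s: 30.75
position: [0.4769, 0.1537, 0.1645]
tool_rot: [[0.024, 1.0, -0.003], [1.0, -0.024, -0.0], [-0.0, -0.003, -1.0]]
ft_force: [-0.4, 0.4, -0.9]
grip_width: 0.0391
gripper_force: 30.4
time_s: 31.88
position: [0.6466, -0.0171, 0.166]
tool_rot: [[0.024, 1.0, -0.0], [1.0, -0.024, 0.0], [0.0, -0.0, -1.0]]
ft_force: [-0.7, -0.4, -1.3]
grip_width: 0.0392
gripper_force: 30.5
```

```bash
python3 -m jog '[[0,0,0,0,0,0.03,20],[0,0,0,0,0,0.04,20],[0,0,0,0,0,0.03,20],[0,0,0,0,0,0.02,20],[0,0,0,0,0,0.01,20],[0,0,0,0,0,0.002,20],[0,0,0,0,0,0,20],[0,0,0,0,0,0,20]]'
python3 -m jog '[[0,0,0,0,0,0.002,20],[0,0,0,0,0,0.0025,20],[0,0,0,0,0,0,20],[0,0,0,0,0,0,20]]' 20
```

```text
time_s: 32.88
position: [0.6476, -0.0174, 0.0347]
tool_rot: [[0.024, 1.0, 0.001], [1.0, -0.024, -0.0], [-0.0, 0.001, -1.0]]
ft_force: [-0.7, 0.3, -0.7]
grip_width: 0.0393
gripper_force: 30.5
time_s: 33.38
position: [0.6474, -0.0174, 0.0301]
tool_rot: [[0.024, 1.0, 0.001], [1.0, -0.024, -0.0], [-0.0, 0.001, -1.0]]
ft_force: [-3.0, 0.9, 5.4]
grip_width: 0.0393
gripper_force: 30.7
```

```bash
python3 -m jog '[[0,0,0,0,0,0,50],[0,0,0,0,0,0,55],[0,0,0,0,0,0,60],[0,0,0,0,0,0,62],[0,0,0,0,0,-0.01,62],[0,0,0,0,0,-0.03,62],[0,0,0,0,0,-0.05,62],[0,0,0,0,0,-0.05,62],[0,0,0,0,0,0,62]]'
python3 -m jog '[[0,0,0,0,-0.04,0,100],[0,0,0,0,-0.05,0,100],[0,0,0,0.03,-0.05,0,100],[0,0,0,0.04,-0.033,0,100],[0,0,0,0.037,0,0,100],[0,0,0,0,0,0,100],[0,0,0,0,0,0,100],[0,0,0,0,0,0.02,100],[0,0,0,0,0,0.02,100],[0,0,0,0,0,0,100]]' 30
python3 -m jog '[[0,0,0,0,0,0.03,100],[0,0,0,0,0,0.03,100],[0,0,0,0,0,0.02,100],[0,0,0,0,0,0.008,100],[0,0,0,0,0,0,100],[0,0,0,0,0,0,100]]'
```

```text
time_s: 34.5
position: [0.6488, -0.0176, 0.1746]
tool_rot: [[0.024, 1.0, 0.009], [1.0, -0.024, -0.002], [-0.002, 0.009, -1.0]]
ft_force: [-0.0, -0.6, -0.9]
grip_width: 0.0528
gripper_force: 0.0
time_s: 35.75
position: [0.4764, 0.0929, 0.1282]
tool_rot: [[0.025, 1.0, -0.003], [1.0, -0.025, 0.0], [-0.0, -0.003, -1.0]]
ft_force: [-0.1, -0.8, 0.5]
grip_width: 0.0853
gripper_force: 0.0
time_s: 36.5
position: [0.4775, 0.0936, 0.0422]
tool_rot: [[0.024, 1.0, 0.002], [1.0, -0.024, -0.0], [-0.0, 0.002, -1.0]]
ft_force: [-0.4, 0.6, -0.2]
grip_width: 0.0853
gripper_force: 0.0
```

```bash
python3 -m jog '[[0,0,0,0,-0.0015,0.005,100],[0,0,0,0,0,0,60],[0,0,0,0,0,0,40],[0,0,0,0,0,0,20],[0,0,0,0,0,0,20],[0,0,0,0,0,0,20],[0,0,0,0,0,0,20]]' 30
python3 -m jog '[[0,0,0,0,0,-0.02,20],[0,0,0,0,0,-0.04,20],[0,0,0,0,0,-0.05,20],[0,0,0,0,0,-0.02,20],[0,0,0,0,0,0,20],[0,0,0,0,0,0,20],[0,0,0,0,0,0,20]]'
python3 -m jog '[[0,0,0,-0.04,0,0,20],[0,0,0,-0.05,0.02,0,20],[0,0,0,-0.04,0.04,0,20],[0,0,0,-0.025,0.05,0,20],[0,0,0,-0.012,0.044,0,20],[0,0,0,0,0.02,0,20],[0,0,0,0,0,0,20],[0,0,0,0,0,0,20],[0,0,0,0,0,0,20]]'
```

```text
time_s: 37.38
position: [0.4755, 0.0938, 0.0365]
tool_rot: [[0.024, 1.0, 0.0], [1.0, -0.024, -0.0], [0.0, 0.0, -1.0]]
ft_force: [-1.7, -0.0, 4.0]
grip_width: 0.0393
gripper_force: 30.2
time_s: 38.25
position: [0.4749, 0.0938, 0.1651]
tool_rot: [[0.024, 1.0, -0.003], [1.0, -0.024, 0.0], [0.0, -0.003, -1.0]]
ft_force: [-0.2, 0.2, -1.7]
grip_width: 0.0394
gripper_force: 30.5
time_s: 39.38
position: [0.6447, -0.0771, 0.1665]
tool_rot: [[0.024, 1.0, -0.0], [1.0, -0.024, 0.0], [0.0, -0.0, -1.0]]
ft_force: [-0.2, -0.1, -0.0]
grip_width: 0.0394
gripper_force: 30.6
```

```bash
python3 -m jog '[[0,0,0,0,0,0.03,20],[0,0,0,0,0,0.04,20],[0,0,0,0,0,0.03,20],[0,0,0,0,0,0.02,20],[0,0,0,0,0,0.01,20],[0,0,0,0,0,0.002,20],[0,0,0,0,0,0,20],[0,0,0,0,0,0,20]]'
python3 -m jog '[[0,0,0,0,0,0.002,20],[0,0,0,0,0,0.0025,20],[0,0,0,0,0,0,20],[0,0,0,0,0,0,20]]' 20
```

```text
time_s: 40.38
position: [0.6457, -0.0775, 0.0352]
tool_rot: [[0.024, 1.0, 0.001], [1.0, -0.024, -0.0], [-0.0, 0.001, -1.0]]
ft_force: [-0.1, -0.2, -0.6]
grip_width: 0.0392
gripper_force: 30.6
time_s: 40.88
position: [0.6455, -0.0774, 0.0306]
tool_rot: [[0.024, 1.0, 0.001], [1.0, -0.024, -0.0], [-0.0, 0.001, -1.0]]
ft_force: [-2.4, 0.7, 5.0]
grip_width: 0.0393
gripper_force: 30.9
```

```bash
python3 -m jog '[[0,0,0,0,0,0,50],[0,0,0,0,0,0,55],[0,0,0,0,0,0,60],[0,0,0,0,0,0,62],[0,0,0,0,0,-0.01,62],[0,0,0,0,0,-0.03,62],[0,0,0,0,0,-0.05,62],[0,0,0,0,0,-0.05,62],[0,0,0,0,0,0,62]]'
python3 -m jog '[[0,0,0,0,-0.04,0,62],[0,0,0,0,-0.05,0,62],[0,0,0,0,-0.05,0,62],[0,0,0,0,-0.05,0,62],[0,0,0,0,-0.02,0,62],[0,0,0,0,0,0,62],[0,0,0,0,0,0,62],[0,0,0,0,0,0,62]]'
python3 - <<'E'
from h import *
img('top','t9.png')
E
```

```text
time_s: 42.0
position: [0.6469, -0.0777, 0.1751]
tool_rot: [[0.024, 1.0, 0.009], [1.0, -0.024, -0.003], [-0.003, 0.009, -1.0]]
ft_force: [0.8, -0.3, -0.5]
grip_width: 0.0531
gripper_force: 0.0
time_s: 43.0
position: [0.4361, -0.0724, 0.1696]
tool_rot: [[0.024, 1.0, -0.0], [1.0, -0.024, 0.0], [0.0, -0.0, -1.0]]
ft_force: [-0.4, -0.3, 0.3]
grip_width: 0.0527
gripper_force: 0.0
```

View pics/t9.png

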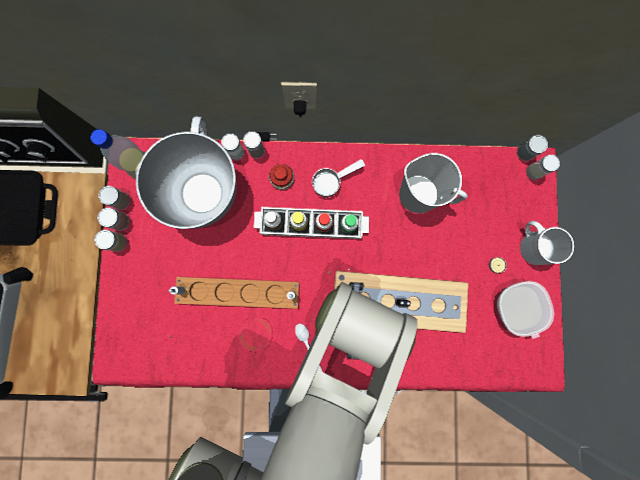

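The rack holds white (272,218), yellow (298,219), red (324,221) and green (350,222), all upright and in order from the bowl. The plate is on the board, and the bowl and jug have not moved.

```bash
python3 -c "
from rig import job
print(job.close_job())"
```

```text
the job is handed in; nothing more can be done
None
```

I've handed the job in at about 43 s of the 115 s: the plate lies flat and centred on the board, and the bottles stand upright in the rack as vanilla, yellow, red, green from the bowl, with the bowl and jug unmoved in the last picture (no verdict came back).

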